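Nest the sample cups in order of use

ROBOT

A 6-joint arm with a two-finger parallel gripper is mounted at the origin on a cart in front of the work surface, level with it; the furniture and walls round the work are solid. World frame = base frame: x ahead of the robot, y to its left, z up, the work surface at z = 0. Lengths are in m, angles in rad, forces in N, time in s.
With the tool pointing down it reaches from about 0.3 to 0.85 m from the base axis. Payload 4.2 kg.
Tool frame: the origin (TCP) lies at the very end of the fingers, on their centre line; the grasp point (between the pads) lies 19 mm behind it; z points along the fingers, y is the direction in which the jaws open and shut (so a half turn about z gives the same grasp; the last joint's range is limited). The gripper opens to 91 mm and grips with 3 to 60 N. Pads are 32 mm wide; open, the fingers measure 118 mm over their backs; the gripper's body (76 mm by 178 mm) begins 60 mm behind the grasp point.
Start: joints at [1.245, 0.32, 1.565, -0, 1.257, -0.02], TCP at [0.173, 0.548, 0.214] pointing down, gripper open.
Joint ranges: [-3.11, 3.11], [-0.84, 2.01], [0.21, 2.61], [-1.34, 4.49], [0.05, 2.63], [-2.56, 2.56]. Speed limits (rad/s): [2.57, 2.57, 3.14, 3.14, 3.14, 3.14].

INTERFACE

Orientations are given as a unit quaternion [w, x, y, z].
In Python, from station import telemetry, cams, job gives the robot as it stands. The module is installed in compiled form; this text tells all that it offers.
- The arm moves only by the shell command python3 -m jog 'ROWS'. ROWS is JSON, a list of rows, each a list of 7 numbers: the shift along the tool's x, y, z in mm, then the turn, a rotation vector about the tool's x, y, z in degrees, then the opening, from 0 (shut) to 1 (fully open). In form: [[dx, dy, dz, ax, ay, az, fingers], ...]. A call has 1 to 8 rows; each row is the pose to reach, as a shift and turn from the pose commanded when the call began, along the tool's axes at that moment; what a row does not reach only later rows make up. A row lasts 1/12 s, in which the tool goes at most 41.7 mm and 7.16 degrees, less where a joint would pass 70% of its speed; a pose out of reach is approached as far as the arm can. A call with a gripper value outside its range is refused whole. The fingers move at their own pace and stop on an object; the grip force is fixed at half the most. Time passes only in rows, so rows that repeat a pose let the fingers close. It gives the time, the measured TCP pose, the force and the opening at its end, in the units of the state.
- telemetry.read_state(): the state, without advancing time (a new reading comes with each control period).
- cams.snapshot(name): name is "side" or "top" or "wrist"; returns a dict with "image" (384x512x3 uint8, red, green, blue), "range_z" (384x512 float32, m along the optical axis (not along the pixel's ray), 0 where there is no reading), "fx", "fy", "cx", "cy" (pixels), "dist_coeffs" ([k1, k2, p1, p2, k3] as OpenCV has them; the pictures are not rectified), "R" (3x3) and "t" (3): a world point X has camera coordinates R X + t; the wrist camera has in their place "T_tool_cam" (4x4, takes a point from camera to tool coordinates, whose origin is the TCP and whose axes are the flange's). Camera axes: x right, y down, z forward; pixel columns grow to the right and rows downward; lengths in m; the calibration is good to about 2 mm. A picture is of the moment at which its call begins: read the wrist's pose just before it.
- job.job_done(): hands the job in, once; it reports no verdict.
The state is a dict: "time_s": time; "qpos": joint angles; "joint_velocities": joint speeds; "effort": joint torques, N m; "tcp_pos": TCP position; "tcp_rot": TCP orientation; "wrist_force": force on the tool from outside, world axes, zero at the start; "moment": the same for the moment, N m; "width": opening from 0.0 (shut) to 1.0 (fully open).
Only numpy, scipy, OpenCV 4.12 (cv2) and the standard library are available. Lean on these libraries where they do the work, as an engineer would, in place of code of your own. Each camera call takes 0.05 s, during which the arm holds its last target.

TASK

Clear the empty sample cups into one nested stack on the white cup, leaving that cup standing in its black stand: blue goes into white, green into blue, yellow into green on top, each set in so that it sits fully home and upright. Do not tip any cup over, and do not knock over or push away the three vials and the rinse bottle standing among them.

Things in the scene. Friction and masses are not known exactly. Their poses are not given: they have to be found in the camera images.
- cup_white_mid (a point): white plastic stacking cup, open at the top, 70 mm high; this point is on its axis, half-way up (35 mm above its underside, 35 mm below its rim); z is the cup's axis, up. It stands in the black stand and is the bottom of the stack.
- cup_blue_mid (a point): blue plastic stacking cup, open at the top, 70 mm high; this point is on its axis, half-way up (35 mm above its underside, 35 mm below its rim); z is the cup's axis, up. Goes into the white cup; at the start a vial stands on either side of it. 
- cup_green_mid (a point): green plastic stacking cup, open at the top, 70 mm high; this point is on its axis, half-way up (35 mm above its underside, 35 mm below its rim); z is the cup's axis, up. Goes into the blue cup; at the start a vial stands beside it. 
- cup_yellow_mid (a point): yellow plastic stacking cup, open at the top, 70 mm high; this point is on its axis, half-way up (35 mm above its underside, 35 mm below its rim); z is the cup's axis, up. Goes into the green cup, on top. 
- stand_centre (a point): square black cup stand, fixed to the bench, 90 x 90 mm and 12 mm high, with a round recess 48 mm wide; this point is the middle of the recess floor, 6 mm above the bench
- vial_a_mid (a point): small screw-cap vial with a blue cap, 25 mm across, 56 mm high, a bystander standing about 57 mm from the blue cup (centre to centre); this point is its centre, half-way up
- vial_b_mid (a point): small screw-cap vial with a red cap, 25 mm across, 56 mm high, a bystander standing about 57 mm from the blue cup (centre to centre); this point is its centre, half-way up
- vial_c_mid (a point): small screw-cap vial with a red cap, 25 mm across, 56 mm high, a bystander standing about 57 mm from the green cup (centre to centre); this point is its centre, half-way up
- rinse_bottle_mid (a point): white squeeze bottle with a red nozzle, 53 mm across, 149 mm high, a bystander; this point is on its axis, half-way up (75 mm)
- cup_blue: the blue cup; origin at the centre of its underside, z up its axis. All four cups are alike: tapered body, 40 mm across at the foot, 54 mm at 46 mm height; above it an upright collar 62 mm across from 44 to 70 mm height (the place to grip; wall 2.2 mm, mouth 57.6 mm inside).
- cup_green: the green cup; origin at the centre of its underside, z up its axis. Nesting: a cup set into another sinks until the shoulder under its collar rests on the lower cup's rim; it then stands 26 mm higher than the lower one, with 2 mm of play to the side. Each cup weighs 35 to 70 g.
- cup_yellow: the yellow cup; origin at the centre of its underside, z up its axis. Same shape as the others.

How it is judged:
By the outcome, as a careful person would: the job done as asked, in the order asked, and still so for the second after the job is handed in, with the robot touching nothing.
It also fails if it takes over 67 s, if anything falls off the work surface, if the arm or the gripper's body presses on something with over 40 N, if the wrist force passes 120 N, or if a joint passes its speed limit or range.

## Working session

There is one attempt and no reset: what is moved stays moved. The work goes in short steps, Python scripts to look and compute and a shell command to move; the robot and the scene stay as the last step left them, time stands still between calls to the robot, and variables do not carry over. Pictures are saved under pics/ and viewed, and the job is handed in when it is done.

```bash
mkdir -p pics
python3 - <<'E'
from station import telemetry, cams
import cv2
s=telemetry.read_state(); print(s)
for n in ("top","side","wrist"):
    d=cams.snapshot(n); cv2.imwrite(f"pics/{n}0.png",d["image"][:,:,::-1])
    print(n,{k:(v if k not in("image","range_z") else v.shape) for k,v in d.items()})
E
```

```text
{'time_s': 0.0, 'qpos': array([ 1.24499193e+00,  3.20265037e-01,  1.56565607e+00, -2.17786030e-05,
        1.25743746e+00, -1.99843702e-02]), 'joint_velocities': array([-0.00195961,  0.00131906, -0.0010514 , -0.00178736, -0.00167148,
       -0.00015079]), 'effort': array([ 7.60489529e-04, -4.12457585e+01, -2.31973600e+01,  7.26847770e-02,
        4.56997321e-02, -1.29340501e-04]), 'tcp_pos': array([0.17295144, 0.54783514, 0.21314465]), 'tcp_rot': array([-1.41696436e-04,  1.52311446e-01,  9.88332152e-01, -8.71570059e-04]), 'wrist_force': array([-0.25885567, -0.74396901,  0.85138173]), 'moment': array([ 0.03143955,  0.06430493, -0.02482718]), 'width': 1.001190297060546}
top {'image': (384, 512, 3), 'range_z': (384, 512), 'fx': 398.09770047215636, 'fy': 398.09770047215636, 'cx': 250.10511305797493, 'cy': 182.511753193191, 'dist_coeffs': array([-0.09355034,  0.        ,  0.        ,  0.        ,  0.        ]), 'R': array([[-0.01635137, -0.99980905,  0.01069997],
       [-0.99579609,  0.01531927, -0.09030759],
       [ 0.09012643, -0.01213164, -0.99585644]]), 't': array([0.19615688, 0.546
[... 391 characters left out ...]
 [ 5.55427670e-02, -9.22742582e-01, -3.81393667e-01]]), 't': array([0.56085115, 0.01728278, 1.13814015])}
wrist {'image': (384, 512, 3), 'range_z': (384, 512), 'fx': 279.1664923172549, 'fy': 279.1664923172549, 'cx': 256.4288037338467, 'cy': 193.44886055519075, 'dist_coeffs': array([0.02064551, 0.        , 0.        , 0.        , 0.        ]), 'T_tool_cam': array([[-8.27502895e-04, -9.65602909e-01, -2.60019880e-01,
         7.33933065e-02],
       [ 9.99999325e-01, -1.01108358e-03,  5.72275126e-04,
        -6.02404642e-04],
       [-8.15492357e-04, -2.60019231e-01,  9.65603094e-01,
        -1.69969018e-01],
       [ 0.00000000e+00,  0.00000000e+00,  0.00000000e+00,
         1.00000000e+00]])}
```

View pics/top0.png

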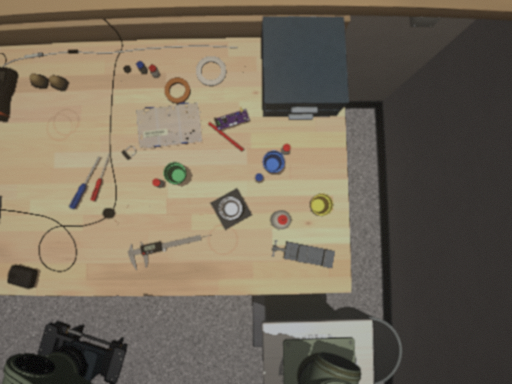

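View pics/side0.png

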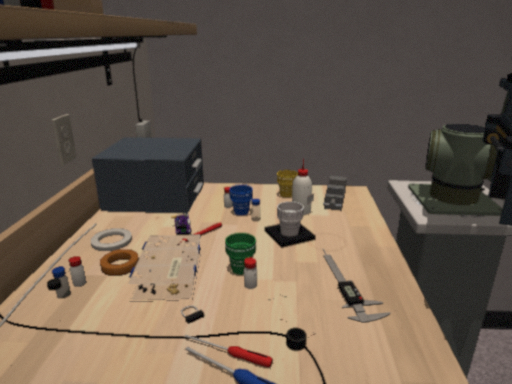

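View pics/wrist0.png

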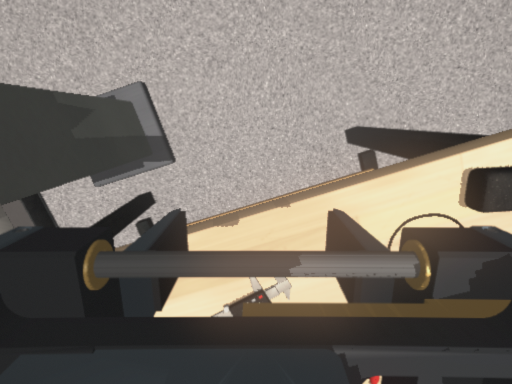

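The top view shows: white cup in its stand (231,209), blue (273,162) between vials (259,178) and (286,149), green (176,174) with a vial (158,183), yellow (320,204), and the bottle (281,219). A cabinet stands at (305,65).

```bash
cat > h.py <<'E'
import numpy as np, cv2
from scipy.optimize import least_squares
from station import telemetry, cams
def cloud(name, T=None):
    d=cams.snapshot(name); im=d["image"]; z=d["range_z"]
    K=np.array([[d["fx"],0,d["cx"]],[0,d["fy"],d["cy"]],[0,0,1]])
    v,u=np.mgrid[0:384,0:512]
    p=cv2.undistortPoints(np.stack([u,v],-1).reshape(-1,1,2).astype(float),K,d["dist_coeffs"]).reshape(384,512,2)
    P=np.dstack([p*z[...,None],z])
    if name=="wrist":
        M=T@d["T_tool_cam"]; W=P@M[:3,:3].T+M[:3,3]
    else: W=(P-d["t"])@d["R"]
    W[z<=0]=np.nan
    return d,W,K
def circ(P,r=None):
    f=(lambda q:np.hypot(P[:,0]-q[0],P[:,1]-q[1])-(r if r else q[2]))
    o=least_squares(f,[*np.median(P[:,:2],0),r or .03],loss="soft_l1",f_scale=.002)
    return o.x,len(P),np.sqrt(np.mean(o.fun**2))
E
python3 - <<'E'
from h import *
d,W,K=cloud("top")
px=dict(white=(231,209),blue=(273,162),green=(176,174),yellow=(320,204),bottle=(282,219),va=(259,178),vb=(286,149),vc=(158,183))
for n,(u,v) in px.items():
    w=W[v-22:v+23,u-22:u+23].reshape(-1,3); c=W[v,u]
    lo,hi=(.06,.08) if n in("white","blue","green","yellow") else (.045,.065) if n[0]=="v" else (.13,.16)
    if n=="white": lo,hi=.066,.086
    m=(w[:,2]>lo)&(w[:,2]<hi)&(np.hypot(*(w[:,:2]-c[:2]).T)<.045 if n[0]!="v" else np.hypot(*(w[:,:2]-c[:2]).T)<.018)
    q=w[m]
    print(n,c.round(3), circ(q) if len(q)>5 else len(q), (np.median(q,0).round(4),) if len(q) else "")
# heights
print("cab",[W[p].round(3) for p in [(60,300),(105,270),(105,335),(12,100),(4,300)]])
E
```

```text
white [0.476 0.244 0.006] (array([0.47678163, 0.24253234, 0.02972202]), 67, np.float64(0.0007358996851153803)) (array([0.4772, 0.244 , 0.0752]),)
blue [0.611 0.119 0.002] (array([0.60434286, 0.12195928, 0.02974409]), 79, np.float64(0.0007917223304001061)) (array([0.6068, 0.1227, 0.0686]),)
green [0.58  0.403 0.005] (array([0.57643224, 0.39616221, 0.02984114]), 90, np.float64(0.0008961801687395244)) (array([0.5751, 0.4004, 0.0686]),)
yellow [ 0.486 -0.015  0.004] (array([ 0.4827317 , -0.0057443 ,  0.02976538]), 88, np.float64(0.0008815453269715835)) (array([ 0.4832, -0.0065,  0.0674]),)
bottle [0.445 0.108 0.121] 4 (array([0.4435, 0.106 , 0.1482]),)
va [0.559 0.163 0.054] (array([0.56288983, 0.16234497, 0.00783026]), 51, np.float64(0.0026948634849274806)) (array([0.5622, 0.1628, 0.0554]),)
vb [0.64  0.086 0.053] (array([0.64485994, 0.0837589 , 0.00799976]), 55, np.float64(0.0026784107464761747)) (array([0.6449, 0.0832, 0.0563]),)
vc [0.549 0.443 0.061] (array([0.55198793, 0.44959934, 0.00804896]), 55, np.float64(0.002606000000673666)) (array([0.5522, 0.4495, 0.0555]),)
cab [array([0.86 , 0.052, 0.153]), array([0.746, 0.133, 0.126]), array([ 0.745, -0.042,  0.125]), array([0.829, 0.464, 0.474]), array([0.831, 0.097, 0.482])]
```

```bash
cat >> h.py <<'E'
from scipy.spatial.transform import Rotation as Rn
def pose():
    s=telemetry.read_state(); w,x,y,z=s["tcp_rot"]; T=np.eye(4); T[:3,:3]=Rn.from_quat([x,y,z,w]).as_matrix(); T[:3,3]=s["tcp_pos"]; return s,T
def goto(x,y,z,ang):
    s,T=pose(); R=T[:3,:3]
    sh=R.T@(np.array([x,y,z])-T[:3,3])*1e3
    a=np.deg2rad(ang); Y=np.array([np.cos(a),np.sin(a),0])
    if Y@R[:,1]<0: Y=-Y
    Z=np.array([0,0,-1.]); G=np.c_[np.cross(Y,Z),Y,Z]
    rv=np.rad2deg(Rn.from_matrix(R.T@G).as_rotvec())
    print("t",round(s["time_s"],2),"tcp",T[:3,3].round(4),"F",s["wrist_force"].round(1),"w",round(s["width"],3))
    print("shift mm",sh.round(1),"rot deg",rv.round(1), "dist",np.linalg.norm(sh).round())
E
python3 -c "
from h import *
goto(.6045,.122,.22,45)"
```

```text
t 0.2 tcp [0.173  0.5481 0.2135] F [ 0.2  0.6 -0.2] w 1.002
shift mm [-539.7 -276.4   -6.3] rot deg [-0.1  0.  27.5] dist 606.0
```

```bash
python3 -m jog '[[-36,-18,0,0,0,4,1],[-72,-37,0,0,0,7,1],[-108,-55,-1,0,0,10,1],[-144,-74,-2,0,0,14,1],[-180,-92,-3,0,0,17,1],[-216,-110,-4,0,0,20,1],[-252,-129,-5,0,0,24,1],[-288,-147,-6,0,0,27.5,1]]'
python3 -c "
from h import *
goto(.6045,.122,.22,45)"
```

```text
time_s: 0.87
tcp_pos: [0.4044, 0.3197, 0.22]
tcp_rot: [-0.0, 0.384, 0.923, 0.0]
wrist_force: [0.5, 1.6, -0.3]
width: 1.001
t 0.87 tcp [0.4044 0.3197 0.22  ] F [ 0.5  1.6 -0.3] w 1.001
shift mm [-281.3    2.7   -0. ] rot deg [ 0.  -0.  -0.2] dist 281.0
```

```bash
python3 -m jog '[[-38,0,0,0,0,0,1],[-76,1,0,0,0,0,1],[-114,1,0,0,0,0,1],[-152,2,0,0,0,0,1],[-190,2,0,0,0,0,1],[-228,3,0,0,0,0,1],[-265,3,0,0,0,0,1],[-281,3,0,0,0,0,1]]'
python3 - <<'E'
from h import *
goto(.6045,.122,.048,45)
s,T=pose(); d,W,K=cloud("wrist",T); cv2.imwrite("pics/w1.png",d["image"][:,:,::-1])
w=W.reshape(-1,3); im=d["image"].reshape(-1,3).astype(int)
m=(w[:,2]>.06)&(w[:,2]<.076)&(np.hypot(w[:,0]-.6045,w[:,1]-.122)<.045)
print(circ(w[m]))
E
```

```text
time_s: 1.53
tcp_pos: [0.607, 0.1213, 0.2193]
tcp_rot: [0.001, 0.384, 0.923, -0.0]
wrist_force: [-0.4, 0.9, -0.2]
width: 0.999
t 1.53 tcp [0.607  0.1213 0.2193] F [-0.4  0.9 -0.2] w 0.999
shift mm [  2.5  -1.2 171.3] rot deg [-0.   0.1 -0.2] dist 171.0
(array([0.60454676, 0.12317067, 0.029549  ]), 471, np.float64(0.0007415501058269081))
```

View pics/w1.png

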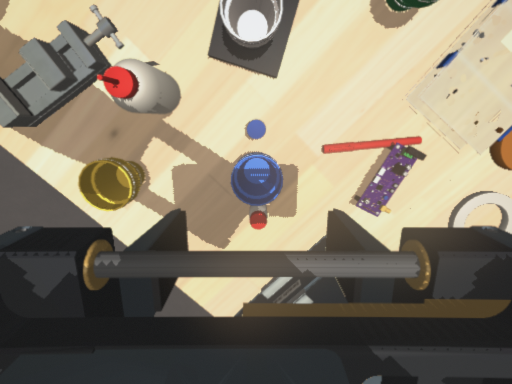

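The wrist view shows the blue cup at (257,180), centred between the fingers. Its vials, at (256,129) and (258,219), are clear of both fingers. The wrist and top fits agree to about 1 mm, so I'm descending.

```bash
python3 -m jog '[[1,-1,30,0,0,0,1],[1,-1,62,0,0,0,1],[1,-1,94,0,0,0,1],[1,-1,115,0,0,0,1],[1,-1,115,0,0,0,1]]'
python3 - <<'E'
from h import *
goto(.6045,.1226,.048,45)
E
```

```text
time_s: 2.0
tcp_pos: [0.5985, 0.125, 0.0999]
tcp_rot: [-0.005, 0.383, 0.924, -0.003]
wrist_force: [-0.3, 0.2, 0.9]
width: 1.0
t 2.0 tcp [0.5985 0.125  0.0999] F [-0.3  0.2  0.9] w 1.0
shift mm [-6.3  3.  51.8] rot deg [-0.5 -0.4  0. ] dist 52.0
```

```bash
python3 -m jog '[[0,0,0,0,0,0,1],[0,0,0,0,0,0,1]]'
python3 - <<'E'
from h import *
goto(.6045,.1226,.048,45)
E
```

```text
time_s: 2.17
tcp_pos: [0.6036, 0.1256, 0.1066]
tcp_rot: [0.001, 0.383, 0.924, 0.001]
wrist_force: [-0.4, 0.1, 1.0]
width: 0.999
t 2.17 tcp [0.6036 0.1256 0.1066] F [-0.4  0.1  1. ] w 0.999
shift mm [-2.7 -1.6 58.6] rot deg [0.1 0.1 0. ] dist 59.0
```

```bash
python3 -m jog '[[-1,-1,12,0,0,0,1],[-2,-2,26,0,0,0,1],[-2,-2,40,0,0,0,1],[-2,-2,50,0,0,0,1],[-2,-2,56,0,0,0,1],[-2,-2,58,0,0,0,1],[-2,-2,58,0,0,0,1],[-2,-2,58,0,0,0,1]]'
python3 - <<'E'
from h import *
goto(.6045,.1226,.048,45)
E
```

```text
time_s: 2.83
tcp_pos: [0.6035, 0.1222, 0.0478]
tcp_rot: [0.001, 0.383, 0.924, 0.001]
wrist_force: [-0.0, -0.5, 0.7]
width: 0.998
t 2.83 tcp [0.6035 0.1222 0.0478] F [-0.  -0.5  0.7] w 0.998
shift mm [-0.4  1.  -0.2] rot deg [ 0.1  0.  -0. ] dist 1.0
```

```bash
python3 -m jog '[[0,1,0,0,0,0,0.85],[0,1,0,0,0,0,0.7],[0,1,0,0,0,0,0.6],[0,1,0,0,0,0,0.5],[0,1,0,0,0,0,0.5],[0,1,0,0,0,0,0.5],[0,1,0,0,0,0,0.5],[0,1,0,0,0,0,0.5]]'
```

```text
time_s: 3.5
tcp_pos: [0.6037, 0.1227, 0.0471]
tcp_rot: [0.0, 0.383, 0.924, 0.0]
wrist_force: [0.1, 0.5, 1.1]
width: 0.67
```

```bash
python3 -m jog '[[0,1,-5,0,0,0,0.4],[0,1,-18,0,0,0,0.4],[0,1,-40,0,0,0,0.4],[0,1,-65,0,0,0,0.4],[0,1,-90,0,0,0,0.4],[0,1,-110,0,0,0,0.4],[0,1,-120,0,0,0,0.4],[0,1,-120,0,0,0,0.4]]'
python3 - <<'E'
from h import *
goto(.4768,.2425,.165,45)
E
```

```text
time_s: 4.17
tcp_pos: [0.6056, 0.1237, 0.1697]
tcp_rot: [0.002, 0.383, 0.924, 0.001]
wrist_force: [0.1, -0.1, -0.7]
width: 0.668
t 4.17 tcp [0.6056 0.1237 0.1697] F [ 0.1 -0.1 -0.7] w 0.668
shift mm [175.1  -7.1   4.1] rot deg [ 0.2  0.2 -0. ] dist 175.0
```

```bash
python3 -m jog '[[12,0,0,0,0,0,0.4],[38,-1,1,0,0,0,0.4],[68,-2,2,0,0,0,0.4],[100,-4,2,0,0,0,0.4],[130,-5,2,0,0,0,0.4],[155,-6,2,0,0,0,0.4],[170,-7,2,0,0,0,0.4],[174,-7,2,0,0,0,0.4]]'
python3 -m jog '[[0,0,0,0,0,0,0.4],[0,0,0,0,0,0,0.4],[0,0,0,0,0,0,0.4],[0,0,0,0,0,0,0.4]]'
python3 - <<'E'
from h import *
s,T=pose()
d,W,K=cloud("top"); cv2.imwrite("pics/t1.png",d["image"][:,:,::-1])
d,W2,K=cloud("side"); cv2.imwrite("pics/s1.png",d["image"][:,:,::-1])
d,W3,K=cloud("wrist",T); cv2.imwrite("pics/w2.png",d["image"][:,:,::-1])
for W in (W,W2,W3):
    w=W.reshape(-1,3)
    for lo,hi in((.0715,.079),(.175,.20)):
        m=(w[:,2]>lo)&(w[:,2]<hi)&(np.hypot(w[:,0]-.4768,w[:,1]-.2425)<.036)
        print(lo,circ(w[m]) if m.sum()>8 else m.sum())
goto(.4768,.2425,.165,45)
E
```

```text
time_s: 4.83
tcp_pos: [0.4725, 0.2427, 0.1631]
tcp_rot: [-0.002, 0.382, 0.924, -0.002]
wrist_force: [-0.2, 0.1, -1.0]
width: 0.668
time_s: 5.17
tcp_pos: [0.4769, 0.2409, 0.1646]
tcp_rot: [-0.0, 0.383, 0.924, -0.0]
wrist_force: [-0.5, 0.1, -0.4]
width: 0.673
0.0715 0
0.175 0
0.0715 (array([0.47630872, 0.2441881 , 0.02951333]), 145, np.float64(0.0012090460204710538))
0.175 (array([0.47591202, 0.23990387, 0.03000131]), 279, np.float64(0.0021246298317367175))
0.0715 (array([0.47682202, 0.24395494, 0.02945048]), 264, np.float64(0.0006605844691962879))
0.175 (array([0.47650787, 0.24078678, 0.0299479 ]), 2684, np.float64(0.0018751410447446835))
t 5.32 tcp [0.4768 0.241  0.1648] F [-0.4  0.3 -0.9] w 0.671
shift mm [ 1.1  1.1 -0.2] rot deg [-0.  -0.  -0.1] dist 2.0
```

View pics/s1.png

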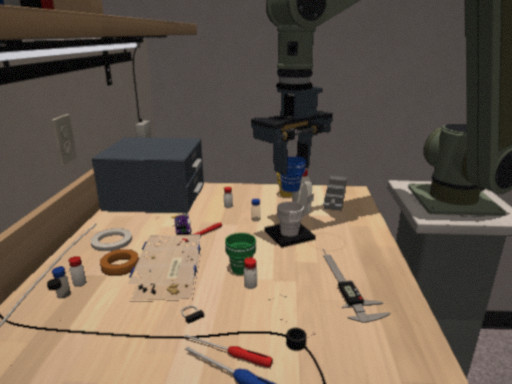

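View pics/w2.png

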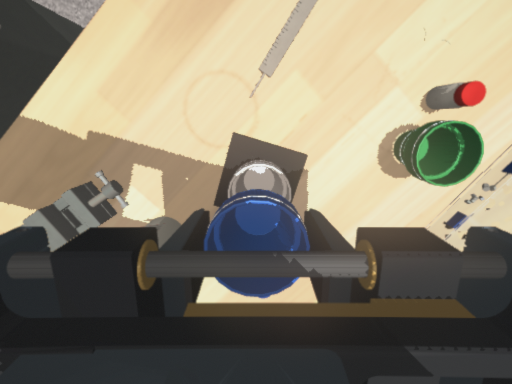

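The side view shows the blue cup upright in the gripper and both vials standing. The wrist view shows the white rim at (260,182), just behind the held cup at (256,243). I'll correct about 2.5 mm in y and lower.

```bash
python3 -m jog '[[1,1,5,0,0,0,0.4],[2,2,15,0,0,0,0.4],[2,2,27,0,0,0,0.4],[2,2,40,0,0,0,0.4],[2,2,50,0,0,0,0.4],[2,2,58,0,0,0,0.4],[2,2,60,0,0,0,0.4],[2,2,60,0,0,0,0.4]]'
python3 -m jog '[[0,0,0,0,0,0,0.4],[0,0,0,0,0,0,0.4]]'
python3 - <<'E'
from h import *
goto(.4768,.2435,.0795,45)
E
```

```text
time_s: 5.98
tcp_pos: [0.476, 0.2442, 0.1041]
tcp_rot: [-0.001, 0.383, 0.924, -0.001]
wrist_force: [0.7, 0.1, -0.0]
width: 0.667
time_s: 6.15
tcp_pos: [0.4768, 0.2446, 0.1055]
tcp_rot: [0.0, 0.383, 0.924, 0.001]
wrist_force: [0.1, -0.2, -0.8]
width: 0.674
t 6.15 tcp [0.4768 0.2446 0.1055] F [ 0.1 -0.2 -0.8] w 0.674
shift mm [-0.8 -0.8 26. ] rot deg [ 0.1  0.  -0. ] dist 26.0
```

```bash
python3 -m jog '[[-0.5,-0.5,4,0,0,0,0.4],[-1,-1,9,0,0,0,0.4],[-1,-1,14,0,0,0,0.4],[-1,-1,18,0,0,0,0.4],[-1,-1,21,0,0,0,0.4],[-1,-1,23,0,0,0,0.4],[-1,-1,24,0,0,0,0.4],[-1,-1,24,0,0,0,0.4]]'
python3 - <<'E'
from h import *
goto(.4768,.2435,.0795,45)
E
```

```text
time_s: 6.82
tcp_pos: [0.4762, 0.243, 0.0807]
tcp_rot: [-0.0, 0.383, 0.924, -0.0]
wrist_force: [0.7, 0.0, 0.9]
width: 0.671
t 6.82 tcp [0.4762 0.243  0.0807] F [0.7 0.  0.9] w 0.671
shift mm [-0.   0.8  1.2] rot deg [-0. -0. -0.] dist 1.0
```

```bash
python3 -m jog '[[0,0,0.5,0,0,0,0.4],[0,0,1,0,0,0,0.4],[0,0,1.5,0,0,0,0.4],[0,0,2,0,0,0,0.4],[0,0,2,0,0,0,0.4],[0,0,2,0,0,0,0.4]]'
```

```text
time_s: 7.32
tcp_pos: [0.4763, 0.243, 0.0792]
tcp_rot: [0.0, 0.383, 0.924, 0.0]
wrist_force: [-1.2, 0.7, 2.2]
width: 0.668
```

```bash
python3 -m jog '[[0,0,0,0,0,0,0.7],[0,0,0,0,0,0,0.75],[0,0,0,0,0,0,0.85],[0,0,0,0,0,0,1],[0,0,0,0,0,0,1],[0,0,0,0,0,0,1]]'
python3 -m jog '[[0,0,-10,0,0,0,1],[0,0,-25,0,0,0,1],[0,0,-45,0,0,0,1],[0,0,-70,0,0,0,1],[0,0,-95,0,0,0,1],[0,0,-115,0,0,0,1],[0,0,-125,0,0,0,1],[0,0,-125,0,0,0,1]]'
python3 -m jog '[[0,0,0,0,0,0,1],[0,0,0,0,0,0,1]]'
python3 - <<'E'
from h import *
s,T=pose()
d,W,K=cloud("top"); cv2.imwrite("pics/t2.png",d["image"][:,:,::-1])
d,W2,K=cloud("side"); cv2.imwrite("pics/s2.png",d["image"][:,:,::-1])
d,W3,K=cloud("wrist",T); cv2.imwrite("pics/w3.png",d["image"][:,:,::-1])
for W in (W,W2,W3):
    w=W.reshape(-1,3)
    for c in ((.4768,.2435,.1),(.5764,.397,.07)):
        m=(abs(w[:,2]-c[2])<.006)&(np.hypot(w[:,0]-c[0],w[:,1]-c[1])<.045)
        if m.sum()>8: print(circ(w[m]), "ztop",np.percentile(w[m,2],[50,90]))
goto(.5764,.397,.22,24.4)
E
```

```text
time_s: 7.82
tcp_pos: [0.4763, 0.2429, 0.0789]
tcp_rot: [-0.0, 0.383, 0.924, 0.0]
wrist_force: [-0.5, -0.5, -0.6]
width: 0.991
time_s: 8.48
tcp_pos: [0.4776, 0.2436, 0.2069]
tcp_rot: [0.002, 0.383, 0.924, 0.002]
wrist_force: [0.2, -0.5, -0.8]
width: 0.999
time_s: 8.65
tcp_pos: [0.4755, 0.2425, 0.2027]
tcp_rot: [-0.001, 0.383, 0.924, -0.001]
wrist_force: [0.1, 0.8, -0.6]
width: 0.998
(array([0.57643699, 0.39637005, 0.02987815]), 74, np.float64(0.0008861586026745068)) ztop [0.06921229 0.07242136]
(array([0.47625402, 0.24306101, 0.02980034]), 212, np.float64(0.0013314928807598042)) ztop [0.09926103 0.1028094 ]
(array([0.57634437, 0.39722674, 0.02964947]), 227, np.float64(0.0009682689500044463)) ztop [0.06848288 0.07117974]
(array([0.47651161, 0.24325736, 0.02949203]), 604, np.float64(0.0007058250391424842)) ztop [0.10083811 0.10200602]
(array([0.57645722, 0.39665777, 0.02967107]), 671, np.float64(0.0007577271509382163)) ztop [0.06877376 0.07011812]
t 8.8 tcp [0.4756 0.2426 0.2026] F [-0.9  0.3  1. ] w 1.0
shift mm [ 38.  180.4 -17.9] rot deg [-0.2 -0.  20.6] dist 185.0
```

View pics/s2.png

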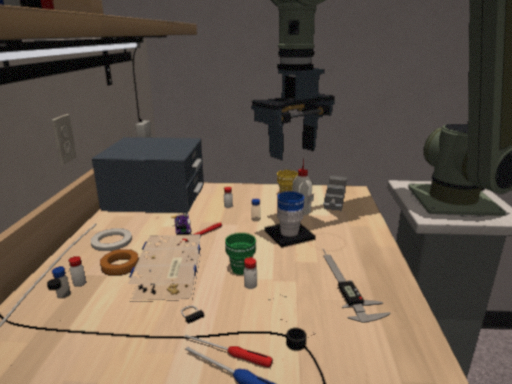

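View pics/w3.png

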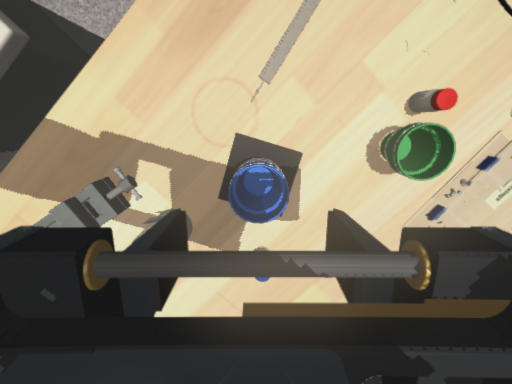

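The blue cup is home: its rim is level at 0.102 m, as expected (side 290,205; wrist 258,190). Next is green, at (0.5764, 0.3967).

```bash
python3 -m jog '[[4,18,0,0,0,3,1],[9,45,0,0,0,6,1],[16,78,0,0,0,10,1],[24,112,0,0,0,14,1],[30,142,0,0,0,17,1],[35,165,0,0,0,20,1],[38,178,0,0,0,20.6,1],[38,180,0,0,0,20.6,1]]'
python3 -m jog '[[0,0,15,0,0,0,1],[0,0,35,0,0,0,1],[0,0,55,0,0,0,1],[0,0,75,0,0,0,1],[0,0,90,0,0,0,1],[0,0,98,0,0,0,1],[0,0,98,0,0,0,1],[0,0,98,0,0,0,1]]'
python3 - <<'E'
from h import *
goto(.5764,.3967,.048,24.4)
E
```

```text
time_s: 9.47
tcp_pos: [0.5774, 0.3991, 0.2016]
tcp_rot: [-0.001, 0.541, 0.841, -0.001]
wrist_force: [-0.7, -0.8, -0.3]
width: 1.0
time_s: 10.13
tcp_pos: [0.5766, 0.3966, 0.106]
tcp_rot: [-0.0, 0.542, 0.84, -0.0]
wrist_force: [0.6, -0.4, 1.0]
width: 1.0
t 10.13 tcp [0.5766 0.3966 0.106 ] F [ 0.6 -0.4  1. ] w 1.0
shift mm [ 0.2 -0.1 58. ] rot deg [-0.  0. -0.] dist 58.0
```

```bash
python3 -m jog '[[0,0,12,0,0,0,1],[0,0,26,0,0,0,1],[0,0,40,0,0,0,1],[0,0,50,0,0,0,1],[0,0,56,0,0,0,1],[0,0,58,0,0,0,1],[0,0,58,0,0,0,1],[0,0,58,0,0,0,1]]'
python3 -m jog '[[0,0,0,0,0,0,0.85],[0,0,0,0,0,0,0.7],[0,0,0,0,0,0,0.6],[0,0,0,0,0,0,0.5],[0,0,0,0,0,0,0.4],[0,0,0,0,0,0,0.4],[0,0,0,0,0,0,0.4],[0,0,0,0,0,0,0.4]]'
python3 -m jog '[[0,0,-5,0,0,0,0.4],[0,0,-18,0,0,0,0.4],[0,0,-40,0,0,0,0.4],[0,0,-65,0,0,0,0.4],[0,0,-90,0,0,0,0.4],[0,0,-115,0,0,0,0.4],[0,0,-130,0,0,0,0.4],[0,0,-137,0,0,0,0.4]]'
python3 - <<'E'
from h import *
goto(.4765,.2432,.19,24.4)
E
```

```text
time_s: 10.8
tcp_pos: [0.5772, 0.3974, 0.0486]
tcp_rot: [0.0, 0.542, 0.84, 0.001]
wrist_force: [-0.1, -0.2, 0.5]
width: 1.003
time_s: 11.47
tcp_pos: [0.5769, 0.3971, 0.0482]
tcp_rot: [0.0, 0.542, 0.84, 0.0]
wrist_force: [-0.8, -0.0, 1.1]
width: 0.667
time_s: 12.13
tcp_pos: [0.5777, 0.3977, 0.1884]
tcp_rot: [0.001, 0.542, 0.84, 0.002]
wrist_force: [-0.0, -0.2, -1.2]
width: 0.663
t 12.13 tcp [0.5777 0.3977 0.1884] F [-0.  -0.2 -1.2] w 0.663
shift mm [ -98.9 -155.9   -2.5] rot deg [ 0.3 -0.1 -0. ] dist 185.0
```

```bash
python3 -m jog '[[-7,-11,-1,0,0,0,0.4],[-21,-33,-2,0,0,0,0.4],[-38,-60,-2,0,0,0,0.4],[-57,-89,-2,0,0,0,0.4],[-74,-117,-2,0,0,0,0.4],[-88,-139,-2,0,0,0,0.4],[-97,-152,-2,0,0,0,0.4],[-99,-156,-2,0,0,0,0.4]]'
python3 -m jog '[[0,0,0,0,0,0,0.4],[0,0,0,0,0,0,0.4],[0,0,0,0,0,0,0.4],[0,0,0,0,0,0,0.4]]'
python3 - <<'E'
from h import *
s,T=pose()
d,W,K=cloud("side"); cv2.imwrite("pics/s3.png",d["image"][:,:,::-1])
d,W3,K=cloud("wrist",T)
for W in (W,W3):
    w=W.reshape(-1,3)
    for lo,hi in((.096,.105),(.2,.22)):
        m=(w[:,2]>lo)&(w[:,2]<hi)&(np.hypot(w[:,0]-.4768,w[:,1]-.2425)<.036)
        print(lo,circ(w[m],.0297) if m.sum()>8 else m.sum())
goto(.4765,.2432,.106,24.4)
E
```

```text
time_s: 12.8
tcp_pos: [0.4734, 0.2401, 0.1865]
tcp_rot: [-0.001, 0.542, 0.84, -0.001]
wrist_force: [0.9, 0.2, -0.3]
width: 0.663
time_s: 13.13
tcp_pos: [0.4762, 0.2434, 0.1866]
tcp_rot: [-0.0, 0.542, 0.841, 0.0]
wrist_force: [0.1, -0.4, -0.0]
width: 0.669
0.096 (array([0.47624045, 0.24322384, 0.0297    ]), 175, np.float64(0.0013084559653881072))
0.2 (array([0.47425069, 0.24354476, 0.0297    ]), 234, np.float64(0.001846775397531738))
0.096 (array([0.4769346 , 0.24309123, 0.0297    ]), 278, np.float64(0.000725208892187101))
0.2 (array([0.47546131, 0.24390732, 0.0297    ]), 2106, np.float64(0.001495083741598847))
t 13.23 tcp [0.4759 0.2432 0.1866] F [ 0.1 -0.9 -0.7] w 0.666
shift mm [-0.2  0.5 80.6] rot deg [-0. -0.  0.] dist 81.0
```

View pics/s3.png

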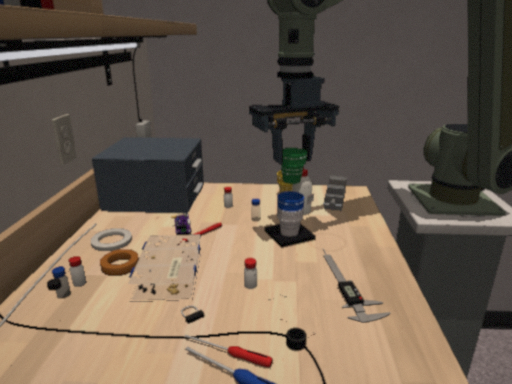

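The green cup is held upright over the stack (side 293,160), vial c is still standing at (250,272), and the axes agree to about 1 mm. Lowering.

```bash
python3 -m jog '[[0,0.5,5,0,0,0,0.4],[0,1,14,0,0,0,0.4],[0,1,25,0,0,0,0.4],[0,1,36,0,0,0,0.4],[0,1,46,0,0,0,0.4],[0,1,53,0,0,0,0.4],[0,1,57,0,0,0,0.4],[0,1,57,0,0,0,0.4]]'
python3 -m jog '[[0,0,4,0,0,0,0.4],[0,0,9,0,0,0,0.4],[0,0,14,0,0,0,0.4],[0,0,18,0,0,0,0.4],[0,0,21,0,0,0,0.4],[0,0,22,0,0,0,0.4],[0,0,22,0,0,0,0.4],[0,0,22,0,0,0,0.4]]'
python3 - <<'E'
from h import *
goto(.4765,.2432,.1062,24.4)
E
```

```text
time_s: 13.9
tcp_pos: [0.4759, 0.2427, 0.1288]
tcp_rot: [-0.001, 0.542, 0.84, -0.001]
wrist_force: [-0.4, 0.0, -0.1]
width: 0.666
time_s: 14.57
tcp_pos: [0.4765, 0.243, 0.108]
tcp_rot: [0.0, 0.542, 0.84, 0.0]
wrist_force: [-0.7, 0.9, -0.7]
width: 0.667
t 14.57 tcp [0.4765 0.243  0.108 ] F [-0.7  0.9 -0.7] w 0.667
shift mm [0.2 0.1 1.8] rot deg [ 0. -0. -0.] dist 2.0
```

```bash
python3 -m jog '[[0,0,0.5,0,0,0,0.4],[0,0,1,0,0,0,0.4],[0,0,1.5,0,0,0,0.4],[0,0,2,0,0,0,0.4],[0,0,2.2,0,0,0,0.4],[0,0,2.2,0,0,0,0.4],[0,0,2.2,0,0,0,0.4]]'
```

```text
time_s: 15.15
tcp_pos: [0.4766, 0.243, 0.1061]
tcp_rot: [0.0, 0.542, 0.84, 0.0]
wrist_force: [-0.1, 0.8, 4.3]
width: 0.665
```

Contact at about 4 N at the expected height. Releasing.

```bash
python3 -m jog '[[0,0,0,0,0,0,0.7],[0,0,0,0,0,0,0.75],[0,0,0,0,0,0,0.85],[0,0,0,0,0,0,1],[0,0,0,0,0,0,1],[0,0,0,0,0,0,1]]'
python3 -m jog '[[0,0,-10,0,0,0,1],[0,0,-25,0,0,0,1],[0,0,-45,0,0,0,1],[0,0,-70,0,0,0,1],[0,0,-95,0,0,0,1],[0,0,-115,0,0,0,1],[0,0,-125,0,0,0,1],[0,0,-125,0,0,0,1]]'
python3 -m jog '[[0,0,0,0,0,0,1],[0,0,0,0,0,0,1],[0,0,0,0,0,0,1]]'
python3 - <<'E'
from h import *
s,T=pose()
d,W,K=cloud("top"); cv2.imwrite("pics/t4.png",d["image"][:,:,::-1])
d,W2,K=cloud("side"); cv2.imwrite("pics/s4.png",d["image"][:,:,::-1])
d,W3,K=cloud("wrist",T); cv2.imwrite("pics/w4.png",d["image"][:,:,::-1])
for W in (W,W2,W3):
    w=W.reshape(-1,3)
    for c in ((.4768,.2435,.127),(.4827,-.0057,.07)):
        m=(abs(w[:,2]-c[2])<.006)&(np.hypot(w[:,0]-c[0],w[:,1]-c[1])<.045)
        if m.sum()>8: print(circ(w[m]), "ztop",np.percentile(w[m,2],[50,90]))
goto(.4827,-.0057,.23,64.5)
E
```

```text
time_s: 15.65
tcp_pos: [0.4764, 0.2429, 0.1056]
tcp_rot: [-0.0, 0.542, 0.84, -0.0]
wrist_force: [0.1, -0.2, 0.3]
width: 0.994
time_s: 16.32
tcp_pos: [0.4777, 0.2435, 0.2337]
tcp_rot: [0.002, 0.542, 0.84, 0.003]
wrist_force: [0.2, 1.5, -0.8]
width: 0.999
time_s: 16.57
tcp_pos: [0.4757, 0.2425, 0.2292]
tcp_rot: [-0.001, 0.542, 0.84, -0.001]
wrist_force: [1.1, 0.4, -0.3]
width: 0.998
(array([ 0.48286109, -0.00593141,  0.02973764]), 66, np.float64(0.0007841001048746053)) ztop [0.06887589 0.0720175 ]
(array([0.47612039, 0.24317332, 0.02960539]), 199, np.float64(0.0013037112756056827)) ztop [0.12567784 0.12902712]
(array([ 0.48215379, -0.00722329,  0.02986544]), 112, np.float64(0.0016103291652567664)) ztop [0.06830686 0.07136635]
(array([0.47613367, 0.2430704 , 0.02948914]), 540, np.float64(0.0007057387212293153)) ztop [0.12629047 0.12741784]
t 16.72 tcp [0.476  0.2427 0.2297] F [ 0.1 -0.3  0.5] w 0.997
shift mm [-2.29e+02 -9.65e+01 -1.00e-01] rot deg [ -0.1  -0.  -40.1] dist 248.0
```

View pics/s4.png

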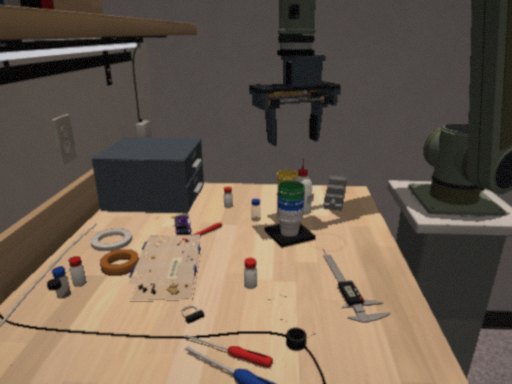

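The green cup is home: its rim is level at about 0.128 m (side 290,190). Now yellow, at (0.4828, -0.006). The empty gripper passes the bottle with its fingertips 80 mm above it.

```bash
python3 -m jog '[[-15,-6,0,0,0,-4,1],[-45,-19,0,0,0,-10,1],[-80,-34,0,0,0,-16,1],[-117,-49,0,0,0,-22,1],[-154,-65,0,0,0,-28,1],[-190,-80,0,0,0,-34,1],[-218,-92,0,0,0,-39,1],[-229,-96,0,0,0,-40,1]]'
python3 -m jog '[[0,0,0,0,0,0,1],[0,0,0,0,0,0,1],[0,0,0,0,0,0,1],[0,0,0,0,0,0,1]]'
python3 - <<'E'
from h import *
s,T=pose()
d,W,K=cloud("wrist",T); cv2.imwrite("pics/w5.png",d["image"][:,:,::-1])
w=W.reshape(-1,3)
m=(w[:,2]>.064)&(w[:,2]<.074)&(np.hypot(w[:,0]-.4827,w[:,1]+.0057)<.04)
print(circ(w[m]))
goto(.4827,-.006,.106,64.5)
E
```

```text
time_s: 17.38
tcp_pos: [0.483, -0.009, 0.2304]
tcp_rot: [-0.0, 0.222, 0.975, -0.001]
wrist_force: [-0.4, 0.7, 0.1]
width: 1.003
time_s: 17.72
tcp_pos: [0.4835, -0.0042, 0.2306]
tcp_rot: [-0.0, 0.221, 0.975, 0.0]
wrist_force: [0.0, 1.3, 0.8]
width: 0.997
(array([ 0.48293006, -0.00723964,  0.02950362]), 346, np.float64(0.0007024485255086319))
t 17.77 tcp [ 0.4835 -0.0042  0.2306] F [-0.5  0.3 -0. ] w 0.998
shift mm [-1.000e-01 -2.000e+00  1.246e+02] rot deg [ 0. -0. -0.] dist 125.0
```

View pics/w5.png

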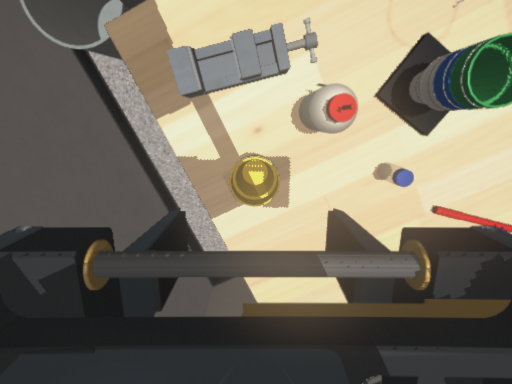

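The wrist view shows the yellow cup at (255,180), centred, with the bottle off to the side at (330,108).

```bash
python3 -m jog '[[0,-1,10,0,0,0,1],[0,-2,30,0,0,0,1],[0,-2,54,0,0,0,1],[0,-2,80,0,0,0,1],[0,-2,102,0,0,0,1],[0,-2,118,0,0,0,1],[0,-2,124,0,0,0,1],[0,-2,124,0,0,0,1]]'
python3 -m jog '[[0,0,0,0,0,0,1],[0,0,0,0,0,0,1]]'
python3 - <<'E'
from h import *
goto(.4829,-.0066,.048,64.5)
E
```

```text
time_s: 18.43
tcp_pos: [0.4813, -0.0066, 0.105]
tcp_rot: [-0.002, 0.221, 0.975, -0.0]
wrist_force: [0.4, -0.1, 0.9]
width: 1.004
time_s: 18.6
tcp_pos: [0.4836, -0.0069, 0.1077]
tcp_rot: [0.001, 0.222, 0.975, 0.0]
wrist_force: [0.1, 0.1, 0.3]
width: 1.001
t 18.6 tcp [ 0.4836 -0.0069  0.1077] F [0.1 0.1 0.3] w 1.001
shift mm [ 0.8 -0.  59.7] rot deg [ 0.1  0.1 -0.1] dist 60.0
```

```bash
python3 -m jog '[[0,0,12,0,0,0,1],[0,0,26,0,0,0,1],[0,0,40,0,0,0,1],[0,0,51,0,0,0,1],[0,0,57,0,0,0,1],[0,0,59,0,0,0,1],[0,0,59,0,0,0,1],[0,0,59,0,0,0,1]]'
python3 -m jog '[[0,0,0,0,0,0,0.85],[0,0,0,0,0,0,0.7],[0,0,0,0,0,0,0.6],[0,0,0,0,0,0,0.5],[0,0,0,0,0,0,0.4],[0,0,0,0,0,0,0.4],[0,0,0,0,0,0,0.4],[0,0,0,0,0,0,0.4]]'
python3 -m jog '[[0,0,-5,0,0,0,0.4],[0,0,-18,0,0,0,0.4],[0,0,-42,0,0,0,0.4],[0,0,-70,0,0,0,0.4],[0,0,-100,0,0,0,0.4],[0,0,-130,0,0,0,0.4],[0,0,-155,0,0,0,0.4],[0,0,-175,0,0,0,0.4]]'
python3 - <<'E'
from h import *
goto(.4764,.2432,.225,64.5)
E
```

```text
time_s: 19.27
tcp_pos: [0.4834, -0.0071, 0.0485]
tcp_rot: [0.001, 0.222, 0.975, 0.0]
wrist_force: [1.0, 0.1, 0.8]
width: 1.0
time_s: 19.93
tcp_pos: [0.4828, -0.0071, 0.0479]
tcp_rot: [0.0, 0.222, 0.975, 0.0]
wrist_force: [-1.1, -0.6, 2.3]
width: 0.676
time_s: 20.6
tcp_pos: [0.483, -0.0071, 0.2253]
tcp_rot: [0.001, 0.222, 0.975, 0.0]
wrist_force: [0.8, 0.4, -0.7]
width: 0.68
t 20.6 tcp [ 0.483  -0.0071  0.2253] F [ 0.8  0.4 -0.7] w 0.68
shift mm [1.142e+02 2.229e+02 2.000e-01] rot deg [ 0.1  0.1 -0.1] dist 250.0
```

```bash
python3 -m jog '[[3,6,-8,0,0,0,0.4],[13,25,-14,0,0,0,0.4],[30,58,-15,0,0,0,0.4],[49,95,-15,0,0,0,0.4],[68,133,-15,0,0,0,0.4],[87,170,-12,0,0,0,0.4],[102,200,-6,0,0,0,0.4],[111,217,-2,0,0,0,0.4]]'
python3 -m jog '[[3,6,2,0,0,0,0.4],[3,6,2,0,0,0,0.4],[3,6,2,0,0,0,0.4],[3,6,2,0,0,0,0.4],[3,6,2,0,0,0,0.4]]'
python3 - <<'E'
from h import *
s,T=pose()
d,W,K=cloud("side"); cv2.imwrite("pics/s5.png",d["image"][:,:,::-1])
d,W3,K=cloud("wrist",T); cv2.imwrite("pics/w6.png",d["image"][:,:,::-1])
for W in (W,W3):
    w=W.reshape(-1,3)
    for lo,hi in((.122,.131),(.235,.26)):
        m=(w[:,2]>lo)&(w[:,2]<hi)&(np.hypot(w[:,0]-.4768,w[:,1]-.2425)<.036)
        print(lo,circ(w[m],.0297) if m.sum()>8 else m.sum())
goto(.4763,.2432,.132,64.5)
E
```

```text
time_s: 21.27
tcp_pos: [0.4752, 0.2404, 0.2233]
tcp_rot: [-0.001, 0.22, 0.975, 0.0]
wrist_force: [-0.2, 1.0, -0.2]
width: 0.677
time_s: 21.68
tcp_pos: [0.4765, 0.242, 0.223]
tcp_rot: [0.0, 0.223, 0.975, -0.0]
wrist_force: [0.5, -0.5, -0.4]
width: 0.679
0.122 (array([0.47606156, 0.24308727, 0.0297    ]), 179, np.float64(0.0012674773175207676))
0.235 (array([0.47468197, 0.24096929, 0.0297    ]), 189, np.float64(0.0019610080591051337))
0.122 (array([0.47640083, 0.24281335, 0.0297    ]), 269, np.float64(0.0007032379638228475))
0.235 (array([0.47591147, 0.24185033, 0.0297    ]), 2457, np.float64(0.0018405209502016812))
t 21.78 tcp [0.4766 0.2422 0.2231] F [ 0.8 -0.6 -0.2] w 0.683
shift mm [ 0.7  0.7 91.1] rot deg [ 0.   0.  -0.2] dist 91.0
```

View pics/s5.png

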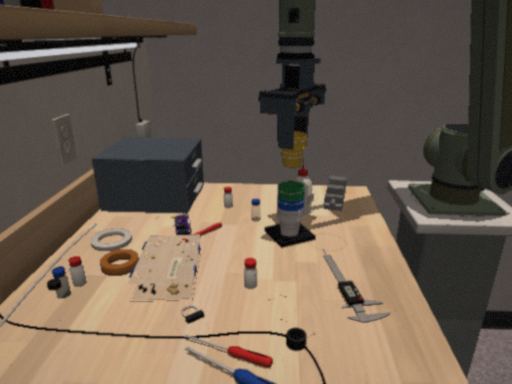

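The yellow cup is upright over the stack (side 293,150) and off by about 1 mm. Lowering.

```bash
python3 -m jog '[[0.5,0.5,6,0,0,0,0.4],[1,1,17,0,0,0,0.4],[1,1,30,0,0,0,0.4],[1,1,43,0,0,0,0.4],[1,1,54,0,0,0,0.4],[1,1,62,0,0,0,0.4],[1,1,67,0,0,0,0.4],[1,1,67,0,0,0,0.4]]'
python3 -m jog '[[0,0,4,0,0,0,0.4],[0,0,9,0,0,0,0.4],[0,0,14,0,0,0,0.4],[0,0,18,0,0,0,0.4],[0,0,21,0,0,0,0.4],[0,0,22,0,0,0,0.4],[0,0,22,0,0,0,0.4],[0,0,22,0,0,0,0.4]]'
python3 - <<'E'
from h import *
goto(.4763,.2432,.132,64.5)
E
```

```text
time_s: 22.45
tcp_pos: [0.4753, 0.2441, 0.1547]
tcp_rot: [-0.001, 0.222, 0.975, -0.001]
wrist_force: [0.4, -0.5, -0.3]
width: 0.68
time_s: 23.12
tcp_pos: [0.4759, 0.2446, 0.1338]
tcp_rot: [0.0, 0.222, 0.975, 0.0]
wrist_force: [-0.4, -0.4, -0.9]
width: 0.679
t 23.12 tcp [0.4759 0.2446 0.1338] F [-0.4 -0.4 -0.9] w 0.679
shift mm [-1.  -1.1  1.8] rot deg [ 0.   0.  -0.1] dist 2.0
```

```bash
python3 -m jog '[[-0.3,-0.3,0.5,0,0,0,0.4],[-0.6,-0.6,1,0,0,0,0.4],[-0.8,-0.8,1.5,0,0,0,0.4],[-0.8,-0.8,2,0,0,0,0.4],[-0.8,-0.8,2.3,0,0,0,0.4],[-0.8,-0.8,2.3,0,0,0,0.4],[-0.8,-0.8,2.3,0,0,0,0.4]]'
```

```text
time_s: 23.7
tcp_pos: [0.4763, 0.2435, 0.1319]
tcp_rot: [0.0, 0.222, 0.975, 0.0]
wrist_force: [-0.2, -1.7, 2.6]
width: 0.681
```

```bash
python3 -m jog '[[0,0,0,0,0,0,0.7],[0,0,0,0,0,0,0.75],[0,0,0,0,0,0,0.85],[0,0,0,0,0,0,1],[0,0,0,0,0,0,1],[0,0,0,0,0,0,1]]'
python3 -m jog '[[0,0,-10,0,0,0,1],[0,0,-25,0,0,0,1],[0,0,-45,0,0,0,1],[0,0,-70,0,0,0,1],[0,0,-95,0,0,0,1],[0,0,-115,0,0,0,1],[0,0,-125,0,0,0,1],[0,0,-125,0,0,0,1]]'
python3 -m jog '[[0,0,0,0,0,0,1],[0,0,0,0,0,0,1],[0,0,0,0,0,0,1]]'
python3 - <<'E'
from h import *
s,T=pose(); print(s["time_s"],T[:3,3])
d,W,K=cloud("top"); cv2.imwrite("pics/t6.png",d["image"][:,:,::-1])
d,W2,K=cloud("side"); cv2.imwrite("pics/s6.png",d["image"][:,:,::-1])
d,W3,K=cloud("wrist",T); cv2.imwrite("pics/w7.png",d["image"][:,:,::-1])
for nm,W in zip(("top","side","wrist"),(W,W2,W3)):
    w=W.reshape(-1,3)
    for n,c in dict(stack=(.4768,.2435,.153,.04),va=(.562,.1625,.055,.02),vb=(.6449,.0835,.055,.02),vc=(.5522,.4495,.055,.02),bottle=(.4435,.106,.14,.03)).items():
        m=(abs(w[:,2]-c[2])<.006)&(np.hypot(w[:,0]-c[0],w[:,1]-c[1])<c[3])
        if m.sum()>3:
            q=w[m]
            print(nm,n,m.sum(),np.median(q,0).round(4))
            if n=="stack":
                A=np.c_[q[:,:2]-q[:,:2].mean(0),np.ones(len(q))]; print(circ(q),"tilt slope",np.linalg.lstsq(A,q[:,2],rcond=None)[0].round(4),np.percentile(q[:,2],90))
E
```

```text
time_s: 24.2
tcp_pos: [0.4762, 0.2435, 0.1313]
tcp_rot: [-0.0, 0.222, 0.975, 0.0]
wrist_force: [-0.2, 0.7, -0.8]
width: 0.988
time_s: 24.87
tcp_pos: [0.4774, 0.2441, 0.2594]
tcp_rot: [0.002, 0.222, 0.975, 0.002]
wrist_force: [0.4, -1.4, -0.2]
width: 1.0
time_s: 25.12
tcp_pos: [0.4754, 0.2432, 0.2549]
tcp_rot: [-0.001, 0.222, 0.975, -0.001]
wrist_force: [-0.1, -0.0, -0.2]
width: 1.001
25.1167 [0.47544667 0.24318154 0.25486269]
top va 52 [0.5621 0.1629 0.0562]
top vb 52 [0.6452 0.083  0.0561]
top vc 53 [0.5523 0.4515 0.0564]
side stack 201 [0.4759 0.2515 0.1518]
(array([0.47601868, 0.24338794, 0.02970541]), 201, np.float64(0.0012629393149040365)) tilt slope [-0.0064 -0.0055  0.1517] 0.15512594049990575
side va 48 [0.5626 0.1683 0.0561]
side vb 41 [0.6443 0.0901 0.0562]
side vc 101 [0.5526 0.4551 0.0568]
side bottle 4 [0.4432 0.1074 0.1389]
wrist stack 535 [0.4797 0.2425 0.1524]
(array([0.47585271, 0.24303463, 0.02948757]), 535, np.float64(0.0007041207588694789)) tilt slope [-0.0112  0.002   0.1519] 0.1536431297486379
wrist va 94 [0.5564 0.1673 0.0545]
wrist vb 107 [0.6395 0.0881 0.0545]
wrist vc 252 [0.552  0.449  0.0551]
wrist bottle 26 [0.4431 0.1077 0.1413]
```

View pics/s6.png

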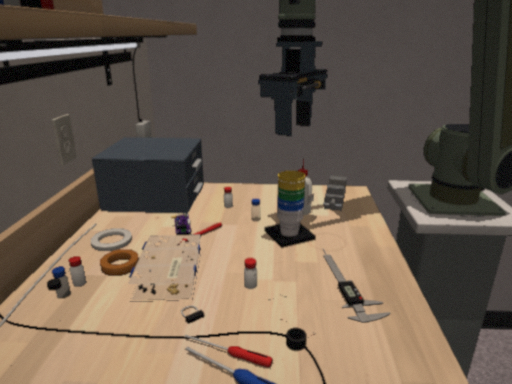

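View pics/w7.png

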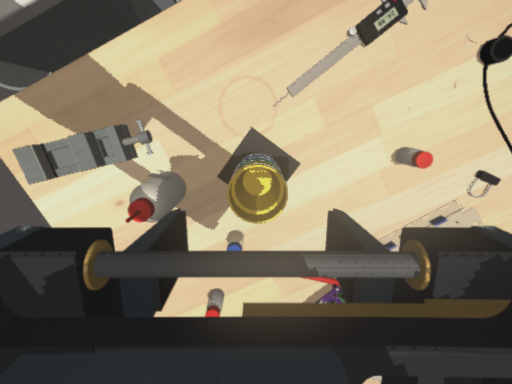

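View pics/t6.png

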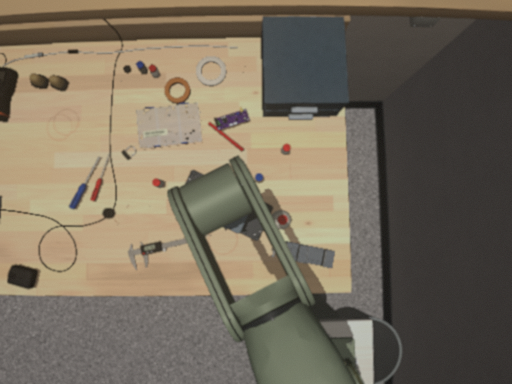

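The stack stands upright in white, blue, green, yellow order (side 290,205), with its rim level at about 0.154 m. The three vials (side 228,197; 256,209; 250,272) and the bottle (304,190) are where they were, and the gripper is clear.

```bash
python3 -c "
from station import job
print(job.job_done())"
```

```text
the job is handed in; nothing more can be done
None
```

The job is handed in at about 25 s of the 67 s allowed. The blue, green and yellow cups are nested in that order on the white cup, which still stands in its black stand.

**Seating:** the rims measured about 0.102 m for blue, 0.128 m for green and 0.154 m for yellow. That is the expected 26 mm step each time, and the contact force on setting down read 2–4 N. The top rim is level to within about 0.6° and its axis is within about 1 mm of the stand's cup.

**Bystanders:** the three vials and the bottle are still upright. In the top view two vials were within about 0.5 mm of where they started. Vial c's median position read 2 mm different, while the wrist view put it back within 0.5 mm, so I take that as measurement scatter. The bottle was not visible from the top at the end. The side and wrist views put it within 2 mm of its start.

**Not fully checked:** the stack could not be seen from the top view because the arm hid it. The final stack check therefore rests on the side and wrist cameras, which agreed. The gripper was open and about 10 cm above the stack at hand-in.

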